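Dispense one bottle cap and push it aside

ROBOT

A 6-joint arm with a two-finger parallel gripper is mounted at the origin on a cart in front of the work surface, level with it; the furniture and walls round the work are solid. World frame = base frame: x ahead of the robot, y to its left, z up, the work surface at z = 0. Lengths are in mm, angles in rad, forces in N, time in s.
With the tool pointing down it reaches from about 325 to 775 mm from the base axis. Payload 5.5 kg.
Tool frame: the origin (TCP) lies at the very end of the fingers, on their centre line; the grasp point (between the pads) lies 19 mm behind it (arm.grip_depth is the z of the grasp point in the tool frame, in mm); z points along the fingers, y is the direction in which the jaws open and shut (so a half turn about z gives the same grasp; the last joint's range is limited). The gripper opens to 85 mm and grips with 20 to 120 N. Pads are 22 mm wide; open, the fingers measure 114 mm over their backs; the gripper's body (76 mm by 85 mm) begins 54 mm behind the grasp point. The pads swing forward as they close: fully open they stand 13 mm farther back than shut.
Start: joints at [-1.192, 0.091, 1.231, -0, 1.82, -0.057], TCP at [253.283, -543.934, 231.275] pointing down, gripper open.
Joint ranges: [-2.87, 2.87], [-0.86, 2.18], [0.17, 2.46], [-1.51, 4.65], [0.06, 2.69], [-2.65, 2.65]. Speed limits (rad/s): [2.57, 2.57, 3.01, 3.14, 3.14, 3.14].

INTERFACE

Orientations are given as a 3x3 rotation matrix whose columns are the frame's x, y, z axes.
In Python, from workcell import arm gives the robot as it stands.
- The arm moves only by the shell command python3 -m pendant 'ROWS'. ROWS is JSON, one flat list of numbers, 5 for each row, row after row: the closure in counts, from 0 (fully open) to 255 (shut), then the shift along the tool's x, y, z in mm, then the turn about the tool's z in rad. A call has exactly 5 rows; each row shifts and turns the commanded pose from where the row before left it, along the tool's axes as they then stand; what a row does not reach is not made up. A row lasts 1/12 s, in which the tool goes at most 41.7 mm and 7.16 degrees, less where a joint would pass 70% of its speed; a pose out of reach is approached as far as the arm can. A call is refused whole if a number of a shift passes 41.7 or a number of a turn 0.125, either way. A call with a gripper value outside its range is refused whole. The fingers move at their own pace and stop on an object; the grip force is fixed at half the most. Time passes only in rows, so rows that do not move let the fingers close, or fill a call up. It gives the time, the measured TCP pose, the force and the opening at its end, in the units of the state.
- arm.observe(): the state, without advancing time (a new reading comes with each control period).
- arm.grab_frame(name): name is "side" or "top" or "wrist"; returns a dict with "img" (420x560x3 uint8, red, green, blue), "range_z" (420x560 float32, mm along the optical axis (not along the pixel's ray), 0 where there is no reading), "mtx" (3x3 intrinsics, pixels), "rvec" (rotation vector, rad) and "tvec" (3), from world to camera coordinates, as OpenCV has them. Camera axes: x right, y down, z forward; pixel columns grow to the right and rows downward; lengths in mm; the calibration is good to about 2 mm. A picture is of the moment at which its call begins.
- arm.sign_off(): hands the job in, once; it reports no verdict.
Trained networks look in a picture, given as the dict that the camera call returned (one of the last four; its "shot" number tells which), for a name from the list of things; names that differ only in an ending like _2 or _b are one class to them, and where a whole thing is asked for, a point or a joint stands for the part that bears it (a point fixed in the world has none). Each returns a list of dicts, best first, with "conf" (0 to 1); they miss things now and then, are a little off and sometimes report something else, mostly with a low value. They report only what shows in the picture. A call takes as long as a camera call. They do not tell look-alikes from the thing itself.
- arm.look_for(picture, query): "at" ([row, column] in pixels, amid what is visible of it).
- arm.masks_of(picture, query): "pixels" (420x560 bool, what is visible of it) and "at" ([row, column] in pixels, amid what is visible of it).
- arm.landmark_of(picture, query): "at" ([row, column] in pixels: a listed point, or the origin of a listed thing).
The state is a dict: "t": time; "joints": joint angles; "joint_velocities": joint speeds; "effort": joint torques, N m; "eef_pos": TCP position; "eef_rot": TCP orientation; "ft_force": force on the tool from outside, world axes, zero at the start; "moment": the same for the moment, N m; "gripper_width": opening from 0.0 (shut) to 1.0 (fully open).
Only numpy, scipy, OpenCV 4.12 (cv2) and the standard library are available. Lean on these libraries where they do the work, as an engineer would, in place of code of your own. Each camera call takes 0.05 s, during which the arm holds its last target. There are 200 camera calls.

TASK

Press the red plunger of the cap dispenser all the way down once and let it come back up, so that a single blue cap is ejected into the tray in front of the magazine. Then, with the fingertips, push that cap sideways along the tray until it covers the middle of the green pad, and leave it there lying flat. Only press and push, pick nothing up; the other caps stay in the magazine, and the things standing around stay where they are.

Things in the scene. Friction and masses are not known exactly. Their poses are not given: they have to be found in the camera images.
- dispenser: Cap dispenser fixed to the worktop, base 4 mm thick. Origin on the worktop under the middle of the magazine; -x is the outlet side (roughly toward the robot), z up. Magazine: clear square shaft round the caps, x from -34 to 34 mm, y from -36 to 36 mm, top z = 82 mm. Behind it a white housing, x from 35 to 121 mm, 72 mm wide, top z = 62 mm, with the red plunger on it.
- tray_mid (a point): Middle of the tray floor, dispenser x = -78, y = 0, z = 4 mm. The tray is a straight channel along the dispenser's y: inner width 69 mm (x from -113 to -44 mm), rails with their tops at z = 12 mm, end stops with inner faces at y = +123 and -123 mm. An ejected cap lies here, at x = -68 to -86 mm (-78 after a slow full press), and can be pushed along the channel either way.
- outlet (a point): Slot at the foot of the magazine, dispenser x = -32, y = 0, z = 4 mm. A flat pusher sends the bottom cap out here in -x, 2.5 mm for each mm of plunger (80 mm in all). When the plunger is let go the pusher withdraws and the next cap drops to the magazine floor.
- plunger (a joint): Travel of the red plunger: 0 m fully up, grows as it is pressed straight down, stop at 0.032 m. A spring raises it again; it needs about 3 N at the top and 8 N at the stop, where it becomes rigid. The full stroke moves the pusher 80 mm.
- plunger_top (a point): Centre of the flat top of the red plunger button (40 mm in diameter, 11 mm thick): dispenser frame x = +78 mm, y = 0, z = 117 mm when up, 85 mm when fully pressed. It moves with the plunger.
- bottom_cap: The cap that will be ejected (30 g or so): blue ribbed screw cap, a disc 54 mm in diameter and 24 mm high; origin at the centre of its underside, z up. At the start at the bottom of the magazine, underside at z = 4 mm.
- middle_cap: blue ribbed screw cap, a disc 54 mm in diameter and 24 mm high; origin at the centre of its underside, z up. Second in the magazine; drops to the bottom when the first is out. It must not be ejected.
- top_cap: blue ribbed screw cap, a disc 54 mm in diameter and 24 mm high; origin at the centre of its underside, z up. Top of the stack in the magazine. It must not be ejected.
- green_pad: Flat green inlay, flush with the tray floor, 62 mm across the channel (its x) and 74 mm along it (its y). Origin at its centre, at dispenser x = -78 mm and y = +83 or -83 mm: left or right of the outlet, by chance. Its axes are parallel to the dispenser's.
- orange_pad: The like inlay in orange, on the other side of the outlet; not the one wanted.
- brown_bottle: Amber reagent bottle with black cap, 58 mm in diameter, 106 mm high, standing beside the drive housing; origin at the centre of its underside. Bystander.
- film_roll: White roll of sealing film on its end, 57 mm in diameter, 50 mm high, standing beside the magazine; origin at the centre of its underside. Bystander.
- filter_tin: Round light-blue box, 53 mm in diameter, 22 mm high; origin at the centre of its underside. Bystander.
Not all that is in view belongs to the job. Leave any black or brown look-alike of the top_cap alone.

How it is judged:
By the outcome, as a careful person would: the job done as asked, in the order asked, and still so for the second after the job is handed in, with the robot touching nothing.
It also fails if it takes over 43 s, if anything falls off the work surface, if the arm or the gripper's body presses on something with over 40 N, if the wrist force passes 120 N, or if a joint passes its speed limit or range.

## Working session

There is one attempt and no reset: what is moved stays moved. The work goes in short steps, Python scripts to look and compute and a shell command to move; the robot and the scene stay as the last step left them, time stands still between calls to the robot, and variables do not carry over. Pictures are saved under pics/ and viewed, about 8 in all and at most 12, crops included, and the job is handed in when it is done.

```bash
mkdir -p pics
cat > h.py <<'E'
import numpy as np, cv2
from workcell import arm
def proj(f,P):
    return cv2.projectPoints(np.float64(P).reshape(-1,3),f["rvec"],f["tvec"],f["mtx"],None)[0].reshape(-1,2)
def unproj(f,px,z=None):
    """pixels (col,row) -> world; by depth, or on plane z"""
    R=cv2.Rodrigues(np.float64(f["rvec"]))[0]; t=np.float64(f["tvec"]).ravel()
    out=[]
    for u,v in np.atleast_2d(px):
        d=np.linalg.inv(f["mtx"])@[u,v,1]
        if z is None: s=f["range_z"][int(round(v)),int(round(u))]
        else:
            o=-R.T@t; s=(z-o[2])/(R.T@d)[2]
        out.append(R.T@(d*s-t))
    return np.array(out)
def save(f,n): cv2.imwrite(f"pics/{n}.png",f["img"][:,:,::-1])
E
python3 - <<'E'
from h import *
print({k:np.round(v,3).tolist() for k,v in arm.observe().items()})
for n in ("top","side"):
    f=arm.grab_frame(n); save(f,n+"0")
    for q,z in (("plunger_top",117),("tray_mid",4),("outlet",4),("green_pad",4),("orange_pad",4),("brown_bottle",0),("film_roll",0),("filter_tin",0),("dispenser",0),("top_cap",52)):
        for r in arm.landmark_of(f,q)[:2]:
            print(n,q,round(r["conf"],2),np.round(r["at"]),np.round(unproj(f,r["at"][::-1],z)[0]))
E
```

```text
{'t': 0.0, 'joints': [-1.192, 0.092, 1.232, 0.0, 1.82, -0.057], 'joint_velocities': [0.001, -0.001, -0.002, -0.002, 0.0, 0.001], 'effort': [0.001, -45.873, -41.803, -0.0, 0.011, 0.0], 'eef_pos': [253.179, -543.661, 230.144], 'eef_rot': [[0.907, 0.422, -0.001], [0.422, -0.907, 0.002], [0.0, -0.002, -1.0]], 'ft_force': [0.499, -0.345, -0.408], 'moment': [-0.015, -0.001, -0.01], 'gripper_width': 0.997}
top plunger_top 0.97 [141. 258.] [669.  81. 117.]
top tray_mid 0.97 [234. 256.] [516.  87.   4.]
top outlet 0.93 [210. 256.] [563.  87.   4.]
top green_pad 0.71 [196. 261.] [590.  77.   4.]
top green_pad 0.7 [230. 211.] [522. 174.   4.]
top orange_pad 0.58 [241. 293.] [501.  15.   4.]
top brown_bottle 0.93 [163. 203.] [657. 193.   0.]
top film_roll 0.7 [185. 300.] [612.   0.   0.]
top filter_tin 0.68 [193. 335.] [595. -68.   0.]
top dispenser 0.64 [194. 259.] [594.  82.   0.]
top top_cap 0.66 [115. 208.] [738. 178.  52.]
top top_cap 0.66 [254. 352.] [474. -91.  52.]
side plunger_top 0.77 [200. 241.] [675.  75. 117.]
side tray_mid 0.58 [274. 302.] [507.  98.   4.]
side outlet 0.67 [259. 272.] [586.  94.   4.]
side outlet 0.65 [257. 284.] [566.  75.   4.]
side green_pad 0.78 [291. 272.] [533. 172.   4.]
side orange_pad 0.87 [250. 322.] [507.  10.   4.]
side brown_bottle 0.68 [276. 219.] [653. 194.  -0.]
side film_roll 0.57 [228. 287.] [619. -15.   0.]
side filter_tin 0.72 [276. 219.] [654. 193.  -0.]
side filter_tin 0.64 [219. 302.] [606. -67.  -0.]
side dispenser 0.93 [258. 270.] [592.  91.  -0.]
side top_cap 0.88 [290. 355.] [378. 121.  52.]
side top_cap 0.72 [238. 271.] [595.  83.  52.]
```

View pics/top0.png

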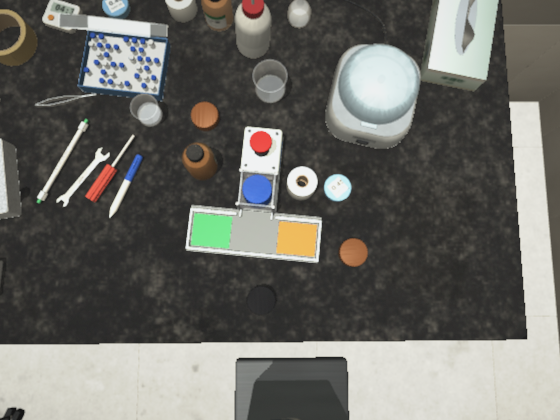

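View pics/side0.png

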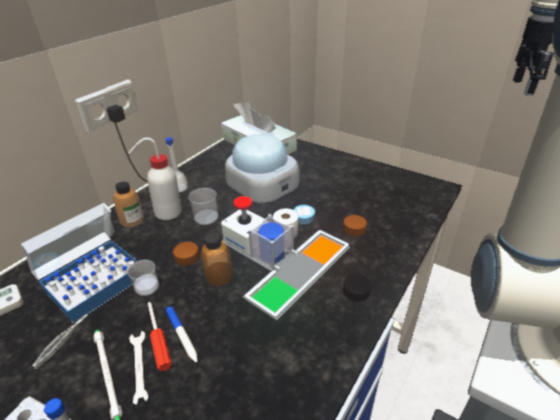

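The top view shows green pad at (col 211, row 230), orange at (297, 239), plunger at (261, 142) and magazine at (257, 189). The bottle is at (200, 162) and the film roll at (302, 183), one on each side. Next I fit the dispenser pose from the colours.

Run:
```python
from h import *
from scipy.optimize import least_squares
fs=[arm.grab_frame("top"),arm.grab_frame("side")]
obs=[]
for k,f in enumerate(fs):
    h=cv2.cvtColor(f["img"],cv2.COLOR_RGB2HSV)
    for name,lo,hi,seed,P in (("g",(50,150,80),(75,255,255),[(211,230),(272,292)][k],(-78,83,4)),("o",(10,180,120),(22,255,255),[(297,239),(324,248)][k],(-78,-83,4)),("r",None,None,[(261,142),(243,202)][k],(78,0,117))):
        if name=="r": m=((h[...,0]<8)|(h[...,0]>172))&(h[...,1]>150)&(h[...,2]>100); m=m.astype(np.uint8)
        else: m=cv2.inRange(h,lo,hi)//255
        n,l,st,c=cv2.connectedComponentsWithStats(m)
        i=l[seed[1],seed[0]]; print(k,name,i,st[i],np.round(c[i],1))
        z=P[2]; w=unproj(f,c[i],z)[0]; print(np.round(w,1))
        obs.append((k,P,w))
def pose(p,P): 
    c,s=np.cos(p[2]),np.sin(p[2]); return np.array([p[0]+c*P[0]-s*P[1],p[1]+s*P[0]+c*P[1]])
for ks in ((0,),(1,),(0,1)):
    sol=least_squares(lambda p:np.concatenate([pose(p,P)-w[:2] for k,P,w in obs if k in ks and not(k==1 and P[2]>100)]),[594,85,0])
    print(ks,np.round(sol.x,3),np.round(sol.fun,1))
    for P in ((78,0),(-78,0),(-78,83),(-78,-83)): print(P,np.round(pose(sol.x,P),1))
```

```text
0 g 0 [     0      0    560    420 235200] [279.5 209.5]
[562.6  41.3   4. ]
0 o 0 [     0      0    560    420 235200] [279.5 209.5]
[562.6  41.3   4. ]
0 r 2 [250 131  21  22 351] [260.4 141.7]
[667.8  75.7 117. ]
1 g 1 [253 278  44  34 776] [274.5 294. ]
[524.5 174.3   4. ]
1 o 2 [303 237  38  27 553] [322.  249.5]
[507.8   9.5   4. ]
1 r 2 [234 196  18  13 188] [242.3 202.1]
[668.8  79.3 117. ]
(0,) [6.22392e+02 6.08330e+01 3.16000e-01] [-40.2  74.2  11.4 -83.6  28.8   9.4]
(78, 0) [696.5  85.1]
(-78, 0) [548.3  36.6]
(-78, 83) [522.4 115.5]
(-78, -83) [574.1 -42.3]
(1,) [ 5.93752e+02  8.40800e+01 -1.01000e-01] [ 0.   0.2 -0.  -0.2]
(78, 0) [671.4  76.2]
(-78, 0) [516.1  91.9]
(-78, 83) [524.5 174.5]
(-78, -83) [507.8   9.3]
(0, 1) [ 6.11866e+02  6.80280e+01 -8.00000e-03] [-28.1 110.4 -29.5 -55.6  22.1  -8.3  10.1 -22.6  25.4 -23.9]
(78, 0) [689.9  67.4]
(-78, 0) [533.9  68.7]
(-78, 83) [534.6 151.7]
(-78, -83) [533.2 -14.3]
```

Run:
```python
from h import *
from scipy.optimize import least_squares
f=arm.grab_frame("top"); h=cv2.cvtColor(f["img"],cv2.COLOR_RGB2HSV)
obs=[((78,0),np.array([667.8,75.7])),((-78,83),np.array([524.5,174.3])),((-78,-83),np.array([507.8,9.5]))]
for s,P in (((211,230),(-78,83)),((297,239),(-78,-83))):
    a=h[s[1],s[0]].astype(int); m=(abs(h[...,0].astype(int)-a[0])<8)&(h[...,1]>120)&(h[...,2]>80)
    n,l,st,c=cv2.connectedComponentsWithStats(m.astype(np.uint8)); i=l[s[1],s[0]]
    w=unproj(f,c[i],4)[0,:2]; print(a,st[i],c[i],np.round(w,1)); obs.append((P,w))
def pose(p,P):
    c,s=np.cos(p[2]),np.sin(p[2]); return np.array([p[0]+c*P[0]-s*P[1],p[1]+s*P[0]+c*P[1]])
for sel in (obs,[obs[0]]+obs[3:]):
    sol=least_squares(lambda p:np.concatenate([pose(p,P)-w for P,w in sel]),[594,85,0])
    print(np.round(sol.x,3),np.round(sol.fun,1)); 
    for P in ((78,0),(-78,0),(-78,83),(-78,-83)): print(P,np.round(pose(sol.x,P),1))
print(np.round(unproj(f,[(200,160),(195,153),(302,183),(309,183),(258,189),(261,141),(232,240)]),0).tolist())
```

```text
[ 67 125 233] [ 192  214   39   33 1053] [211.02469136 230.03893637] [522.9 174.5]
[ 20 156 239] [ 277  222   40   34 1159] [296.26833477 238.45987921] [505.7   9. ]
[ 5.92299e+02  8.37720e+01 -1.04000e-01] [ 2.1  0.  -1.2  0.1 -1.7 -0.2  0.4 -0.1  0.4  0.3]
(78, 0) [669.9  75.7]
(-78, 0) [514.7  91.8]
(-78, 83) [523.3 174.4]
(-78, -83) [506.1   9.3]
[ 5.91343e+02  8.37160e+01 -1.04000e-01] [ 1.1 -0.1 -0.5 -0.2 -0.6  0.2]
(78, 0) [668.9  75.6]
(-78, 0) [513.8  91.8]
(-78, 83) [522.4 174.4]
(-78, -83) [505.2   9.3]
[[640.0, 184.0, 97.0], [651.0, 192.0, 105.0], [616.0, -4.0, -1.0], [606.0, -14.0, 50.0], [591.0, 81.0, 77.0], [669.0, 75.0, 117.0], [503.0, 134.0, 6.0]]
```

The two cameras agree: dispenser at about (592, 84) with yaw -0.104 rad, and the green pad is on the +y side. First I turn the tool so that tool y lies along dispenser x and tool x along dispenser +y, which takes -1.031 rad, and close the fingers.

```bash
python3 -m pendant '[255,0,0,0,-0.115, 255,0,0,0,-0.115, 255,0,0,0,-0.115, 255,0,0,0,-0.115, 255,0,0,0,-0.115]'; python3 -m pendant '[255,0,0,0,-0.115, 255,0,0,0,-0.115, 255,0,0,0,-0.115, 255,0,0,0,-0.111, 255,0,0,0,0]'
cat >> h.py <<'E'
D=np.array([592.,83.8,0]); YAW=-0.104
def go(disp):
    """tool-frame shift (mm) from here to a point in the dispenser frame, and turn left over"""
    s=arm.observe(); R=np.array(s["eef_rot"]); c,n=np.cos(YAW),np.sin(YAW)
    Rd=np.array([[c,-n,0],[n,c,0],[0,0,1]]); w=D+Rd@np.array(disp,float)
    print("t",round(s["t"],2),"tcp",np.round(s["eef_pos"],1),"disp",np.round(Rd.T@(s["eef_pos"]-D),1),"F",np.round(s["ft_force"],1),"w",np.round(s["gripper_width"],2))
    print("shift",np.round(R.T@(w-s["eef_pos"]),1),"turn",np.round(np.arctan2(R[1,1],R[0,1])-YAW,3))
E
python3 -c "
from h import *
go((77,0,200))"
```

```text
t: 1.67
eef_pos: [253.3, -543.9, 231.3]
eef_rot: [[0.526, 0.85, 0.0], [0.85, -0.526, 0.0], [0.0, -0.0, -1.0]]
ft_force: [-0.4, -0.8, -0.1]
gripper_width: 0.305
t: 2.08
eef_pos: [253.3, -543.9, 231.2]
eef_rot: [[0.1, 0.995, -0.0], [0.995, -0.1, 0.0], [0.0, -0.0, -1.0]]
ft_force: [-0.9, -0.0, -0.0]
gripper_width: -0.0
t 2.08 tcp [ 253.3 -543.9  231.2] disp [-271.7 -659.5  231.2] F [-0.9 -0.  -0. ] w -0.0
shift [658.1 351.3  31.3] turn 0.004
```

```bash
for i in 1; do python3 -m pendant '[255,33,17.5,0,0, 255,33,17.5,0,0, 255,33,17.5,0,0, 255,33,17.5,0,0, 255,33,17.5,0,0]'; done; python3 -m pendant '[255,33,17.5,0,0, 255,33,17.5,0,0, 255,33,17.5,0,0, 255,33,17.5,0,0, 255,33,17.5,0,0]' ; python3 -m pendant '[255,33,17.5,0,0, 255,33,17.5,0,0, 255,33,17.5,0,0, 255,33,17.5,0,0, 255,33,17.5,0,0]' >/dev/null; python3 -m pendant '[255,32,17.5,0,0, 255,32,17.5,0,0, 255,32,17.5,0,0, 255,32,17.5,0,0, 255,0,0,0,0]'
python3 - <<'E'
from h import *
go((77,0,125))
f=arm.grab_frame("wrist"); save(f,"w1")
for q in ("plunger_top",): print([(r["conf"],r["at"],unproj(f,r["at"][::-1],117)) for r in arm.landmark_of(f,q)[:2]])
print(proj(f,arm.observe()["eef_pos"]))
E
```

```text
t: 2.5
eef_pos: [358.0, -387.5, 231.4]
eef_rot: [[0.108, 0.994, 0.0], [0.994, -0.108, -0.0], [-0.0, 0.0, -1.0]]
ft_force: [0.9, 0.1, 0.0]
gripper_width: -0.001
t: 2.92
eef_pos: [462.3, -232.2, 231.6]
eef_rot: [[0.108, 0.994, 0.001], [0.994, -0.108, -0.0], [-0.0, 0.001, -1.0]]
ft_force: [1.2, -0.4, -0.6]
gripper_width: -0.005
t: 3.75
eef_pos: [650.6, 47.0, 228.7]
eef_rot: [[0.102, 0.995, -0.002], [0.995, -0.102, 0.003], [0.002, -0.002, -1.0]]
ft_force: [0.7, -0.5, -0.8]
gripper_width: 0.0
t 3.75 tcp [650.6  47.  228.7] disp [ 62.1 -30.5 228.7] F [ 0.7 -0.5 -0.8] w 0.0
shift [ 30.3  15.2 103.8] turn 0.002
[(0.88, [169.1, 302.6], array([[668.39207592,  74.75254671, 117.        ]]))]
[[282.23545138 275.18260719]]
```

View pics/w1.png

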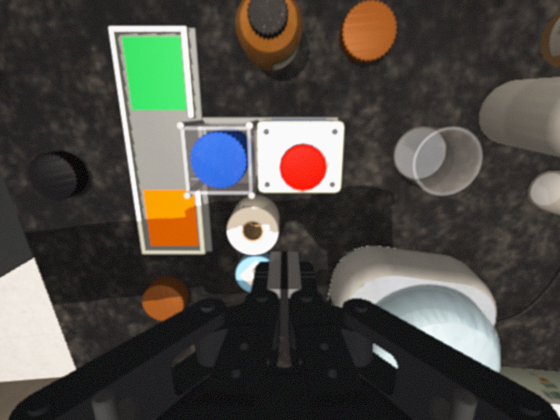

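The wrist view shows the plunger at (302, 167), where expected, with nothing around it in the way. I move over it and go down to just above the button.

```bash
python3 -m pendant '[255,15,7.5,0,0, 255,15,7.5,10,0, 255,0,0,30,0, 255,0,0,30,0, 255,0,0,30,0]'; python3 -m pendant '[255,0,0,4,0, 255,0,0,0,0, 255,0,0,0,0, 255,0,0,0,0, 255,0,0,0,0]' >/dev/null; python3 -c "
from h import *
go((77,0,85))"
```

```text
t: 4.27
eef_pos: [666.7, 68.2, 131.4]
eef_rot: [[0.107, 0.994, 0.002], [0.994, -0.107, -0.0], [-0.0, 0.002, -1.0]]
ft_force: [-0.2, 0.8, -0.1]
gripper_width: 0.0
t 4.68 tcp [667.9  69.2 130.7] disp [ 77.   -6.6 130.7] F [-0.4  0.7 -0.3] w -0.0
shift [ 6.6 -0.2 45.7] turn -0.001
```

```bash
python3 -m pendant '[255,6,0,0,0, 255,0,0,6,0, 255,0,0,6,0, 255,0,0,3,0, 255,0,0,3,0]'; python3 -m pendant '[255,0,0,3,0, 255,0,0,3,0, 255,0,0,3,0, 255,0,0,3,0, 255,0,0,3,0]'; python3 -c "
from h import *
go((77,0,85))"
```

```text
t: 5.1
eef_pos: [667.9, 76.0, 110.1]
eef_rot: [[0.103, 0.995, 0.002], [0.995, -0.103, 0.001], [0.001, 0.002, -1.0]]
ft_force: [0.3, 1.6, 7.4]
gripper_width: -0.001
t: 5.52
eef_pos: [667.9, 76.0, 96.1]
eef_rot: [[0.103, 0.995, 0.003], [0.995, -0.103, 0.001], [0.001, 0.003, -1.0]]
ft_force: [-1.9, 0.9, 7.0]
gripper_width: -0.0
t 5.52 tcp [667.9  76.   96.1] disp [76.3  0.1 96.1] F [-1.9  0.9  7. ] w -0.0
shift [-0.1  0.6 11.1] turn 0.0
```

```bash
python3 -m pendant '[255,0,0,2.5,0, 255,0,0,2.5,0, 255,0,0,2,0, 255,0,0,2,0, 255,0,0,2,0]'; python3 -m pendant '[255,0,0,0.5,0, 255,0,0,0,0, 255,0,0,0,0, 255,0,0,0,0, 255,0,0,0,0]'
```

```text
t: 5.93
eef_pos: [667.9, 76.0, 85.3]
eef_rot: [[0.103, 0.995, 0.003], [0.995, -0.103, 0.001], [0.001, 0.003, -1.0]]
ft_force: [-1.9, 0.9, 8.7]
gripper_width: -0.002
t: 6.35
eef_pos: [667.9, 76.0, 85.1]
eef_rot: [[0.103, 0.995, 0.003], [0.995, -0.103, 0.001], [0.001, 0.003, -1.0]]
ft_force: [-1.8, 1.7, 9.2]
gripper_width: -0.001
```

The force is only just at spring level, so I press a little further to feel the rigid stop.

```bash
python3 -m pendant '[255,0,0,0.5,0, 255,0,0,0.5,0, 255,0,0,0.5,0, 255,0,0,0,0, 255,0,0,0,0]'
```

```text
t: 6.77
eef_pos: [668.0, 76.0, 85.0]
eef_rot: [[0.103, 0.995, 0.004], [0.995, -0.103, 0.001], [0.001, 0.004, -1.0]]
ft_force: [-4.1, 0.6, 14.6]
gripper_width: 0.002
```

The TCP held at z = 85.0 while the force rose to 14.6 N, so the stop is reached. Now I release and rise clear.

```bash
python3 -m pendant '[255,0,0,-5,0, 255,0,0,-8,0, 255,0,0,-12,0, 255,0,0,-15,0, 255,0,0,-20,0]'; python3 -m pendant '[255,0,0,-25,0, 255,0,-30,-10,0, 255,0,-30,0,0, 255,0,-30,0,0, 255,0,0,0,0]'
python3 - <<'E'
from h import *
for n in ("top","wrist"):
    f=arm.grab_frame(n); save(f,n+"2")
    for q,z in (("bottom_cap",4),("plunger_top",117)):
        for r in arm.landmark_of(f,q)[:4]: 
            w=unproj(f,r["at"][::-1],z)[0]; c,s=np.cos(YAW),np.sin(YAW); d=w-D
            print(n,q,round(r["conf"],2),np.round(r["at"]),np.round(w),"disp",np.round([c*d[0]+s*d[1],-s*d[0]+c*d[1]]))
go((-78,-45,60))
E
```

```text
t: 7.18
eef_pos: [666.1, 75.1, 139.8]
eef_rot: [[0.104, 0.995, -0.005], [0.995, -0.104, -0.001], [-0.001, -0.005, -1.0]]
ft_force: [0.3, 0.1, 0.2]
gripper_width: 0.003
t: 7.6
eef_pos: [573.0, 85.1, 175.2]
eef_rot: [[0.103, 0.995, -0.006], [0.995, -0.103, -0.0], [-0.001, -0.006, -1.0]]
ft_force: [-1.0, 0.6, -1.4]
gripper_width: -0.0
top bottom_cap 0.65 [234. 254.] [515.  92.   4.] disp [-77.  -0.]
wrist bottom_cap 0.7 [186. 225.] [516.  91.   4.] disp [-76.  -1.]
wrist plunger_top 0.81 [224. 418.] [670.  76. 117.] disp [78.  0.]
t 7.9 tcp [578.6  84.5 176.2] disp [-13.4  -0.7 176.2] F [ 0.3 -1.   0.4] w 0.0
shift [-44.3 -64.6 116.2] turn -0.0
```

View pics/wrist2.png

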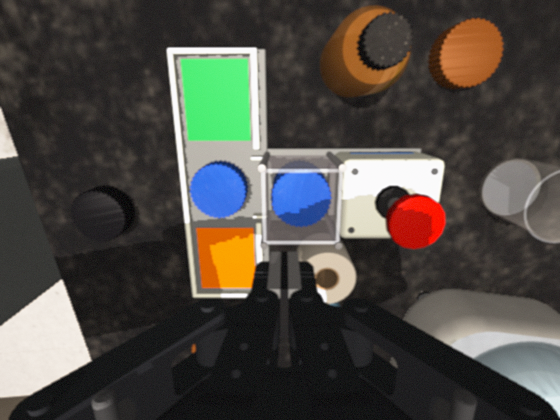

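The wrist view shows the ejected cap in the tray at (218, 189), which is dispenser (-77, 0). The plunger is back up and the remaining caps are in the magazine. I move behind the cap on the orange side, opening the fingers a little so they cradle the disc.

```bash
python3 -m pendant '[185,-20,-22,0,0, 185,-20,-22,0,0, 185,-20,-21,0,0, 185,0,0,20,0, 185,0,0,25,0]'; python3 -m pendant '[185,0,0,25,0, 185,0,0,25,0, 185,0,0,0,0, 185,0,0,0,0, 185,0,0,0,0]'
python3 - <<'E'
from h import *
go((-78,-60,13)); f=arm.grab_frame("wrist"); save(f,"w3")
E
```

```text
t: 8.32
eef_pos: [508.5, 30.7, 134.0]
eef_rot: [[0.106, 0.994, 0.006], [0.994, -0.106, -0.0], [0.0, 0.006, -1.0]]
ft_force: [0.3, -0.4, -0.2]
gripper_width: 0.276
t: 8.73
eef_pos: [508.0, 31.7, 82.8]
eef_rot: [[0.104, 0.995, 0.002], [0.995, -0.104, -0.0], [0.0, 0.002, -1.0]]
ft_force: [-0.2, 0.3, 0.4]
gripper_width: 0.273
t 8.73 tcp [508.   31.7  82.8] disp [-78.2 -60.5  82.8] F [-0.2  0.3  0.4] w 0.27
shift [ 0.5  0.1 69.8] turn -0.0
```

View pics/w3.png

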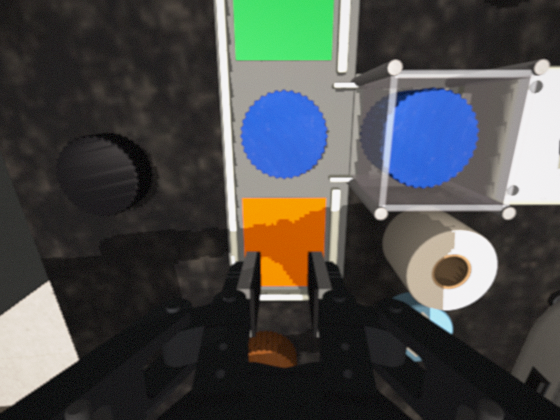

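The fingers straddle col 285, in line with the cap at (285, 134), and the space below them over the orange pad is clear. I go down to z of about 14.

```bash
python3 -m pendant '[185,0,0,20,0, 185,0,0,20,0, 185,0,0,15,0, 185,0,0,10,0, 185,0,0,3,0]'; python3 -m pendant '[185,0,0,0,0, 185,4,0,0,0, 185,4,0,0,0, 185,4,0,0,0, 185,4,0,0,0]'; python3 -c "
from h import *
go((-78,46,14))"
```

```text
t: 9.2
eef_pos: [506.9, 31.9, 13.0]
eef_rot: [[0.104, 0.995, -0.0], [0.995, -0.104, -0.0], [-0.0, -0.0, -1.0]]
ft_force: [0.0, -0.4, -0.1]
gripper_width: 0.27
t: 9.62
eef_pos: [509.1, 45.3, 14.6]
eef_rot: [[0.106, 0.994, 0.001], [0.994, -0.106, -0.006], [-0.006, 0.002, -1.0]]
ft_force: [-5.9, -26.8, 5.9]
gripper_width: 0.273
t 9.62 tcp [509.1  45.3  14.6] disp [-78.5 -46.9  14.6] F [ -5.9 -26.8   5.9] w 0.27
shift [92.9  0.3  0. ] turn -0.002
```

There is an unexpected -27 N in y before the tips should reach the cap, so I back off and look.

```bash
python3 - <<'E'
from h import *
s=arm.observe(); print(np.round(s["ft_force"],1),np.round(s["moment"],2))
f=arm.grab_frame("wrist"); save(f,"w4")
g=arm.grab_frame("side"); 
cv2.imwrite("pics/s4.png",cv2.hconcat([cv2.resize(f["img"][:,140:440,::-1],(400,560)),cv2.resize(g["img"][120:340,200:400,::-1],(400,440))[:, :] if 0 else cv2.resize(g["img"][100:380,200:400,::-1],(400,560))]))
E
python3 -m pendant '[185,-6,0,0,0, 185,-6,0,0,0, 185,0,0,0,0, 185,0,0,0,0, 185,0,0,0,0]'
```

```text
[ -5.9 -26.8   5.9] [-2.88  0.42 -1.26]
t: 10.13
eef_pos: [507.3, 36.1, 13.3]
eef_rot: [[0.104, 0.995, -0.0], [0.995, -0.104, 0.0], [0.0, -0.0, -1.0]]
ft_force: [-0.6, 0.6, -0.1]
gripper_width: 0.276
```

View pics/s4.png

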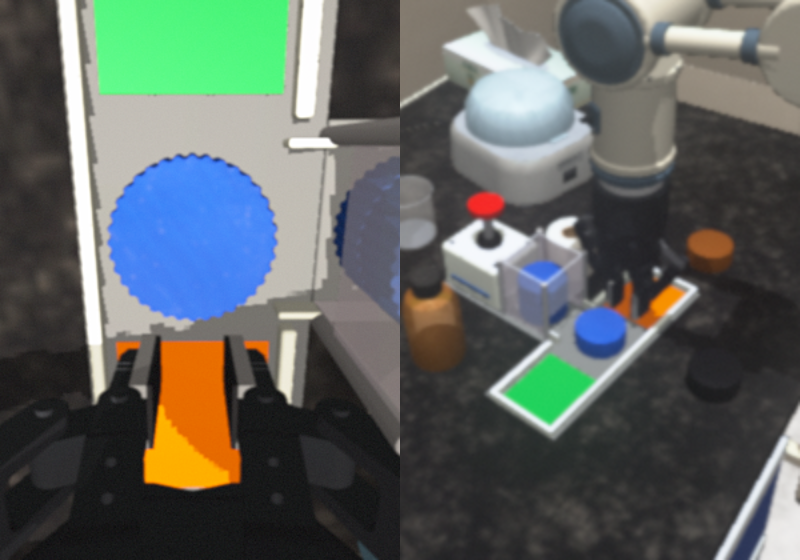

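The wide knuckle of the opened finger linkage struck the magazine's wall; the moment puts the contact about 47 mm to the side of the TCP. I'll rise, turn the jaws by 90° so the linkage lies along the channel, close, and push with the closed fingers.

```bash
python3 -m pendant '[185,0,0,-20,0, 255,0,0,-25,0, 255,0,0,-25,0, 255,0,0,-20,0, 255,0,0,0,0]'; python3 -c "
from h import *
print(np.round(arm.observe()['joints'],2)); go((-78,-62,14))"
```

```text
t: 10.55
eef_pos: [509.7, 36.2, 108.7]
eef_rot: [[0.103, 0.995, 0.008], [0.995, -0.103, 0.0], [0.001, 0.008, -1.0]]
ft_force: [-0.0, -0.1, 0.5]
gripper_width: -0.005
[ 0.   -0.15  1.68  0.    1.6   0.11]
t 10.55 tcp [509.7  36.2 108.7] disp [-76.9 -55.9 108.7] F [-0.  -0.1  0.5] w -0.01
shift [-6.2 -1.9 94.6] turn 0.0
```

```bash
python3 -m pendant '[255,-6,-1,0,0, 255,0,0,0,-0.121, 255,0,0,0,-0.121, 255,0,0,0,-0.121, 255,0,0,0,-0.121]' >/dev/null; python3 -m pendant '[255,0,0,0,-0.121, 255,0,0,0,-0.121, 255,0,0,0,-0.121, 255,0,0,0,-0.121, 255,0,0,0,-0.121]'>/dev/null;  python3 -m pendant '[255,0,0,0,-0.121, 255,0,0,0,-0.121, 255,0,0,0,-0.121, 255,0,0,0,-0.119, 255,0,0,0,0]';python3 -c "
from h import *
go((-78,-62,14))"
```

```text
t: 11.8
eef_pos: [504.7, 29.8, 101.2]
eef_rot: [[-0.995, 0.099, -0.003], [0.099, 0.995, 0.0], [0.003, -0.0, -1.0]]
ft_force: [-0.0, -0.7, -0.1]
gripper_width: 0.0
t 11.8 tcp [504.7  29.8 101.2] disp [-81.2 -62.8 101.2] F [-0.  -0.7 -0.1] w 0.0
shift [-3.5  0.8 87.2] turn 1.575
```

```bash
python3 -m pendant '[255,-3,0,20,0, 255,0,0,25,0, 255,0,0,25,0, 255,0,0,12,0, 255,0,0,3,0]'; python3 -m pendant '[255,0,0,0,0, 255,0,3,0,0, 255,0,3,0,0, 255,0,3,0,0, 255,0,3,0,0]'; python3 -c "
from h import *
go((-78,42,14))"
```

```text
t: 12.22
eef_pos: [506.1, 29.6, 14.2]
eef_rot: [[-0.994, 0.106, -0.007], [0.106, 0.994, 0.0], [0.007, -0.001, -1.0]]
ft_force: [-1.0, -0.2, 0.4]
gripper_width: -0.001
t: 12.63
eef_pos: [510.8, 42.0, 19.6]
eef_rot: [[-0.995, 0.104, 0.002], [0.104, 0.995, 0.0], [-0.002, 0.0, -1.0]]
ft_force: [-0.1, 0.5, 0.9]
gripper_width: -0.0
t 12.63 tcp [510.8  42.   19.6] disp [-76.4 -50.   19.6] F [-0.1  0.5  0.9] w -0.0
shift [ 1.6 92.   5.7] turn 1.571
```

```bash
python3 -m pendant '[255,1,0,4,0, 255,0,4,0,0, 255,0,4,0,0, 255,0,4,0,0, 255,0,4,0,0]'; python3 -m pendant '[255,0,4,0,0, 255,0,4,0,0, 255,0,4,0,0, 255,0,4,0,0, 255,0,4,0,0]';  python3 - <<'E'
from h import *
go((-78,42,15)); f=arm.grab_frame("wrist"); save(f,"w5")
for n in ("top","wrist"):
  f=f if n=="wrist" else arm.grab_frame("top")
  print([(n,round(r["conf"],2),np.round(r["at"]),np.round(unproj(f,r["at"][::-1],4)[0])) for r in arm.landmark_of(f,"bottom_cap")[:3]])
E
```

```text
t: 13.05
eef_pos: [510.6, 58.0, 14.2]
eef_rot: [[-0.995, 0.104, -0.0], [0.104, 0.995, -0.0], [0.0, -0.0, -1.0]]
ft_force: [-0.1, 0.2, 0.4]
gripper_width: -0.004
t: 13.47
eef_pos: [512.7, 77.9, 14.3]
eef_rot: [[-0.995, 0.104, -0.0], [0.104, 0.995, 0.0], [0.0, 0.0, -1.0]]
ft_force: [0.1, -0.6, 0.3]
gripper_width: 0.001
t 13.47 tcp [512.7  77.9  14.3] disp [-78.2 -14.1  14.3] F [ 0.1 -0.6  0.3] w 0.0
shift [-0.2 56.1 -0.7] turn 1.571
[]
[]
```

View pics/w5.png

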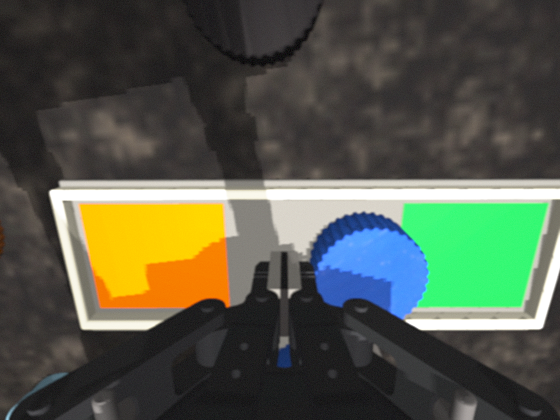

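The push works: the cap, flat at (368, 265), is moving toward the green pad at (477, 255), with force near 0. I carry on for 48 mm and then measure.

```bash
python3 -m pendant '[255,0,5,0,0, 255,0,5,0,0, 255,0,5,0,0, 255,0,5,0,0, 255,0,5,0,0]'; python3 -m pendant '[255,0,5,0,0, 255,0,5,0,0, 255,0,5,0,0, 255,0,5,0,0, 255,0,3,0,0]';  cat >> h.py <<'E'
def cap(f,near=None):
    """blue cap tops in the dispenser frame, from the blue mask, top face at z=28"""
    h=cv2.cvtColor(f["img"],cv2.COLOR_RGB2HSV); m=cv2.inRange(h,(105,130,50),(128,255,255))
    cs,_=cv2.findContours(m,cv2.RETR_EXTERNAL,cv2.CHAIN_APPROX_NONE); c,s=np.cos(YAW),np.sin(YAW)
    for k in cs:
        if cv2.contourArea(k)<200: continue
        u,r=cv2.minEnclosingCircle(k); w=unproj(f,u,24)[0]; d=w-D
        print("blue px",np.round(u),"r",round(r),"disp",np.round([c*d[0]+s*d[1],-s*d[0]+c*d[1]],1))
E
python3 - <<'E'
from h import *
go((-78,42,15)); 
for n in ("wrist","top"): f=arm.grab_frame(n); save(f,n+"6"); print(n); cap(f)
E
```

```text
t: 14.08
eef_pos: [515.3, 103.0, 14.3]
eef_rot: [[-0.995, 0.103, -0.0], [0.103, 0.995, 0.0], [0.0, 0.0, -1.0]]
ft_force: [1.1, -0.1, -0.0]
gripper_width: -0.001
t: 14.5
eef_pos: [517.7, 125.9, 14.3]
eef_rot: [[-0.995, 0.103, 0.0], [0.103, 0.995, 0.0], [0.0, 0.0, -1.0]]
ft_force: [0.2, -1.5, 0.0]
gripper_width: 0.001
t 14.5 tcp [517.7 125.9  14.3] disp [-78.3  34.2  14.3] F [ 0.2 -1.5  0. ] w 0.0
shift [-0.3  7.8 -0.7] turn 1.571
wrist
blue px [368. 269.] r 60 disp [-82.5  74.1]
top
```

View pics/wrist6.png

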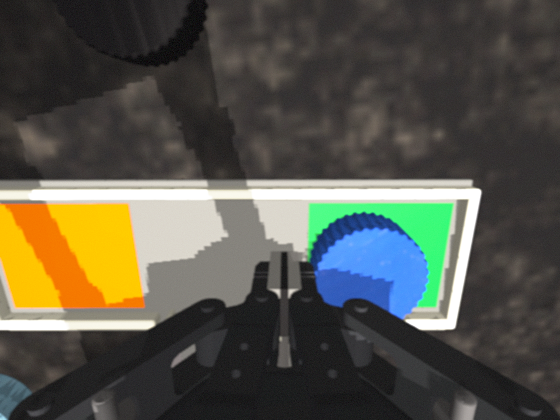

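The cap sits on the green pad at y of about 74, with the target at 83. I push 9 mm more, then retreat backward, rise and check.

```bash
python3 -m pendant '[255,0,3,0,0, 255,0,3,0,0, 255,0,3,0,0, 255,0,0,0,0, 255,0,0,0,0]'; python3 -m pendant '[255,0,-5,0,0, 255,0,-10,0,0, 255,0,-15,0,0, 255,0,-5,-15,0, 255,0,0,-35,0]'; python3 -m pendant '[255,0,-20,-35,0, 255,0,-30,-25,0, 255,0,-30,-20,0, 255,0,-30,0,0, 255,0,0,0,0]';  python3 - <<'E'
from h import *
go((-78,42,150)); 
for n in ("wrist","top"): 
    f=arm.grab_frame(n); save(f,n+"7"); print(n); cap(f)
    for r in arm.landmark_of(f,"bottom_cap")[:3]: 
        w=unproj(f,r["at"][::-1],4)[0]; c,s=np.cos(YAW),np.sin(YAW); d=w-D; print(round(r["conf"],2),np.round(r["at"]),np.round([c*d[0]+s*d[1],-s*d[0]+c*d[1]],1))
E
```

```text
t: 15.02
eef_pos: [518.6, 134.3, 14.3]
eef_rot: [[-0.995, 0.103, 0.0], [0.103, 0.995, 0.0], [-0.0, 0.0, -1.0]]
ft_force: [-0.5, 0.2, 0.2]
gripper_width: -0.002
t: 15.43
eef_pos: [511.4, 96.8, 59.2]
eef_rot: [[-0.994, 0.105, -0.01], [0.105, 0.994, -0.002], [0.01, -0.003, -1.0]]
ft_force: [1.1, -0.6, 0.6]
gripper_width: 0.001
t: 15.85
eef_pos: [503.8, -15.3, 146.6]
eef_rot: [[-0.994, 0.109, 0.004], [0.109, 0.994, -0.003], [-0.004, -0.003, -1.0]]
ft_force: [0.1, 0.4, 0.1]
gripper_width: 0.004
t 15.85 tcp [503.8 -15.3 146.6] disp [ -77.5 -107.8  146.6] F [0.1 0.4 0.1] w 0.0
shift [  1.2 149.7  -3.8] turn 1.566
wrist
blue px [413. 297.] r 30 disp [22.3 17.6]
blue px [500. 193.] r 38 disp [-82.6  80.7]
0.73 [193. 489.] [-77.2  85.3]
top
blue px [210. 229.] r 14 disp [-78.5  82.5]
blue px [258. 191.] r 15 disp [ 3.6 -0.3]
0.64 [230. 212.] [-78.9  81.8]
```

View pics/wrist7.png

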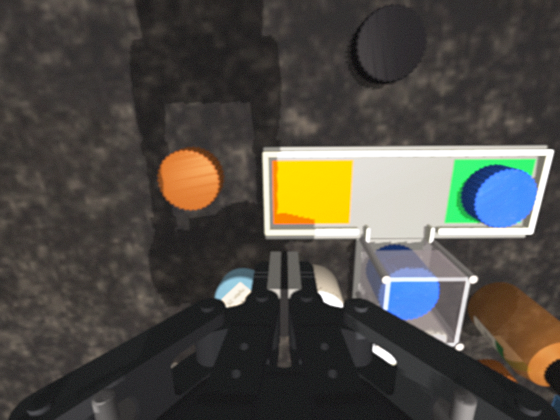

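The cap lies flat on the green pad at (500, 195), at dispenser (-78, 82). I take a last look from above at the bystanders.

View pics/top7.png

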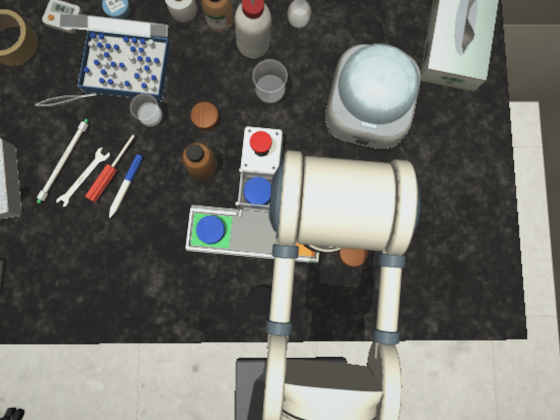

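The top view shows the cap centred on the green pad at (210, 229), the plunger up at (261, 142) and the bottle where it was. The arm is clear, so I hand in.

```bash
python3 -c "
from workcell import arm
print(arm.sign_off())"
```

```text
the job is handed in; nothing more can be done
None
```

The job is done and handed in at about 16 s of the 43 s allowed. I pressed the plunger once, to its stop: the tip held at z = 85.0 mm while the force rose to 14.6 N. It came back up and ejected one blue cap, which I pushed along the tray with the closed fingertips onto the green pad.

**Last checks:** The top camera puts the cap at dispenser (-78.5, 82.5) by colour and (-79, 82) by the network, against a target of (-78, 83). The wrist view gave (-83, 81) by colour, skewed because the slanted view includes the cap's side, and (-77, 85) by the network. The cap lies flat, blue still shows in the magazine, and the arm touches nothing.

**What went wrong:** In the first approach to the cap, with the fingers slightly open, the gripper linkage hit the magazine wall with about 27 N. I backed off, turned the jaws 90° and did the push with the fingers shut, at near-zero force.

**Not fully checked:** The bottle stands where it did. The arm hid the film roll and filter tin from the last top view. In the wrist view both were still standing, partly covered by the gripper, but I did not measure their positions again.

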